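# Load the tuning pegs and click the curing slide home

### The arm

A 6-joint arm with a two-finger parallel gripper is mounted at the origin on the work surface. World frame = base frame: x ahead of the robot, y to its left, z up, the work surface at z = 0. Lengths are in m, angles in degrees, forces in N, time in s.
With the tool pointing down it reaches from about 0.3 to 0.75 m from the base axis. Payload 8.5 kg.
Tool frame: the origin (TCP) lies at the very end of the fingers, on their centre line; the grasp point (between the pads) lies 19 mm behind it (env.pinch_z is the distance from the TCP to the grasp point, in m); z points along the fingers, y is the line along which they close (so a half turn about z gives the same grasp; the last joint's range is limited). The gripper opens to 85 mm and grips with 20 to 120 N. Pads are 22 mm wide; open, the fingers measure 114 mm over their backs; the gripper's body (76 mm by 85 mm) begins 54 mm behind the grasp point. The pads swing forward as they close: fully open they stand 13 mm farther back than shut.
Start: joints at [56.82, 21.807, 74.336, -0, 83.858, -12.336], TCP at [0.196, 0.514, 0.231] pointing down, gripper open.
Joint ranges: [-178.18, 178.18], [-50.72, 133.34], [12.68, 142.11], [-81.47, 261.47], [9.98, 163.14], [-165.26, 165.26]. Speed limits (degrees/s): [136.94, 136.94, 180, 180, 180, 180].

### API

Orientations are given as a 3x3 rotation matrix whose columns are the frame's x, y, z axes.
In Python, from rig import env, viewer gives the robot as it stands.
- The arm moves only by the tool drive_tool, never from a script. Its argument "series" is a list of rows, each a list of 3 entries, a list of its own where there are three numbers: the shift along the tool's x, y, z in m, then the turn about the tool's z in degrees, then the finger opening in m, from 0 to 0.0854. A call has 1 to 20 rows; each row is the pose to reach, as a shift and turn from the pose commanded when the call began, along the tool's axes at that moment; what a row does not reach only later rows make up. A row lasts 1/10 s, in which the tool goes at most 50 mm and 8.59 degrees, less where a joint would pass 70% of its speed; a pose out of reach is approached as far as the arm can. A call with a gripper value outside its range is refused whole. The fingers move at their own pace and stop on an object; "newtons" is the grip in N (left out, the last holds). Time passes only in rows, so rows that repeat a pose let the fingers close. It gives the time, the measured TCP pose, the force, the opening and the grip force at its end, in the units of the state.
- env.observe(): the state, without advancing time (a new reading comes with each control period).
- viewer.get_image(name): name is "scene" or "top" or "wrist"; returns a dict with "img" (480x640x3 uint8, red, green, blue), "depth" (480x640 float32, m along the optical axis (not along the pixel's ray), 0 where there is no reading), "camera_matrix" (3x3 intrinsics, pixels), "rvec" (rotation vector, rad) and "tvec" (3), from world to camera coordinates, as OpenCV has them. Camera axes: x right, y down, z forward; pixel columns grow to the right and rows downward; lengths in m; the calibration is good to about 2 mm. A picture is of the moment at which its call begins.
- env.close_job(): hands the job in; it is judged then, once.
The state is a dict: "time_s": time; "q": joint angles; "qvel": joint speeds; "joint_efforts": joint torques, N m; "position": TCP position; "tool_rot": TCP orientation; "ft_force": force on the tool from outside, world axes, zero at the start; "wrist_torque": the same for the moment, N m; "grip_width": finger opening in m; "gripper_force": force on a finger pad.
Only numpy, scipy, OpenCV 4.12 (cv2) and the standard library are available. Lean on these libraries where they do the work, as an engineer would, in place of code of your own. Each camera call takes 0.05 s, during which the arm holds its last target. There are 200 camera calls.

### The job

Fill the two empty pockets of the curing slide's carriage with spare tuning pegs from the stock block, each fully down on its collar, leaving the pegs already loaded in place and the clutter on the bench alone. Then take the carriage by its grip fin and slide it gently towards the lamp until you feel the ball click into its notch, short of the far end stop (do not run into that stop). Finish there while still holding the fin: the carriage stays at the notch with your fingers on it, do not let go.

Things in the scene. Friction and masses are not known exactly. Their poses are not given: they have to be found in the camera images.
- peg0_mid (a point): Dark-wood tuning peg, upright, 56 mm tall: round head 17 mm across, 31 mm tall; under it a 3 mm collar 18 mm across; then a 22 mm shank 9 mm across with tapered tip. This point is its centre, half-way up: the head reaches 3 mm below to 28 mm above it, the collar's underside is 6 mm below. About 16 g. Starts seated in a carriage pocket; which varies.
- peg1_mid (a point): Dark-wood tuning peg, upright, 56 mm tall: round head 17 mm across, 31 mm tall; under it a 3 mm collar 18 mm across; then a 22 mm shank 9 mm across with tapered tip. This point is its centre, half-way up: the head reaches 3 mm below to 28 mm above it, the collar's underside is 6 mm below. About 16 g. Starts seated in a carriage pocket; which varies.
- peg2_mid (a point): Dark-wood tuning peg, upright, 56 mm tall: round head 17 mm across, 31 mm tall; under it a 3 mm collar 18 mm across; then a 22 mm shank 9 mm across with tapered tip. This point is its centre, half-way up: the head reaches 3 mm below to 28 mm above it, the collar's underside is 6 mm below. About 16 g. Starts as a spare in a hole of the stock block; which varies.
- peg3_mid (a point): Dark-wood tuning peg, upright, 56 mm tall: round head 17 mm across, 31 mm tall; under it a 3 mm collar 18 mm across; then a 22 mm shank 9 mm across with tapered tip. This point is its centre, half-way up: the head reaches 3 mm below to 28 mm above it, the collar's underside is 6 mm below. About 16 g. Starts as a spare in a hole of the stock block; which varies.
- peg4_mid (a point): Dark-wood tuning peg, upright, 56 mm tall: round head 17 mm across, 31 mm tall; under it a 3 mm collar 18 mm across; then a 22 mm shank 9 mm across with tapered tip. This point is its centre, half-way up: the head reaches 3 mm below to 28 mm above it, the collar's underside is 6 mm below. About 16 g. Starts as a spare in a hole of the stock block; which varies.
- pocket0 (a point): Pocket 1 of 4 on the carriage, counted from the handle: a 13 mm round through hole, slightly chamfered. This point is on its axis 6 mm above the carriage's top: where a fully seated peg's centre lies (collar on the block). z up, y along the slide away from the handle. Two of the four pockets start empty.
- pocket1 (a point): Pocket 2 of 4 on the carriage, counted from the handle: a 13 mm round through hole, slightly chamfered. This point is on its axis 6 mm above the carriage's top: where a fully seated peg's centre lies (collar on the block). z up, y along the slide away from the handle. Two of the four pockets start empty.
- pocket2 (a point): Pocket 3 of 4 on the carriage, counted from the handle: a 13 mm round through hole, slightly chamfered. This point is on its axis 6 mm above the carriage's top: where a fully seated peg's centre lies (collar on the block). z up, y along the slide away from the handle. Two of the four pockets start empty.
- pocket3 (a point): Pocket 4 of 4 on the carriage, counted from the handle: a 13 mm round through hole, slightly chamfered. This point is on its axis 6 mm above the carriage's top: where a fully seated peg's centre lies (collar on the block). z up, y along the slide away from the handle. Two of the four pockets start empty.
- slide_bed: Fixed aluminium slide, 100 x 440 mm, origin under its centre, rails along its y axis. On them a pale wooden carriage block, 70 x 225 mm, top 52 mm above the table, with a row of four pockets 40 mm apart. A lamp panel 80 mm tall stands beside the far half of the rails, 90 to 113 mm to the +x side.
- stock: Fixed pale wooden stock block, 50 x 165 x 30 mm tall, origin at the centre of its underside. Four 13 mm through holes in a row along its y axis at -60, -20, 20 and 60 mm; three hold spare pegs (collar on the block's top), one is empty.
- handle (a point): Middle (half-way up) of the wooden grip fin that stands on the carriage's top at its trailing end, 62 mm from the nearest pocket: 14 mm thick along the slide (its y axis), 32 mm wide across it (x), 37 mm tall; its foot is 52 mm and its top 89 mm above the table. Pushing it to its +y slides the carriage towards the lamp.
- carriage (a joint): Travel of the carriage on its rails, m: 0 at the loading end (start), grows along the handle's +y towards the lamp, 0.150 at the far end stop. It rubs with about 1.5 N. The notch lies somewhere between 0.07 and 0.13, differently each run (the index strip under the carriage is clamped where the last job left it), and has to be felt.
- detent_ball (a joint): How far the spring ball under the carriage has dropped, m: 0 on the plain strip, 0.003 in the notch. The notch has about 1 mm of play either way; beyond that it takes about 8 N along the slide to climb out. The ball is 1.2 mm or more down while the carriage is within about 2.5 mm of the notch.
- glue: Bystander: blue glue bottle, 48 mm across, 150 mm tall, origin under its centre.
- tape: Bystander: roll of tape lying flat, 84 mm across, 24 mm tall.
- screwdriver: Bystander: screwdriver lying on the bench, 170 mm long.
- cup: Bystander: white cup, 76 mm across, 90 mm tall.
- tuner: Bystander: small black clip-on tuner, 30 x 70 x 14 mm.
- sandblock: Bystander: cork sanding block 45 x 85 x 30 mm.
- offcut: Bystander: wooden offcut 70 x 22 x 12 mm.

How it is judged (in metres and radians):
On the way, in this order (a step that is already met when the one before it is completed fails the run):
1. all four pockets hold a fully seated peg (distance between any of peg0_mid, peg1_mid, peg2_mid, peg3_mid, peg4_mid and pocket0 below 0.005 m and distance between any of peg0_mid, peg1_mid, peg2_mid, peg3_mid, peg4_mid and pocket1 below 0.005 m and distance between any of peg0_mid, peg1_mid, peg2_mid, peg3_mid, peg4_mid and pocket2 below 0.005 m and distance between any of peg0_mid, peg1_mid, peg2_mid, peg3_mid, peg4_mid and pocket3 below 0.005 m), for 0.2 s.
2. the carriage sits at the notch, held by the fin (value of joint detent_ball above 0.0012 m and value of joint carriage between 0.06 and 0.138 m and contact force between the fingers and carriage_c0 above 1 N), for 0.2 s.
At the end, for the whole second after the job is handed in: A peg is seated in each of the four pockets (centre within 5 mm of the seated place), the detent ball is at least 1.2 mm down in the notch (carriage within about 2.5 mm of it, travel 0.06 to 0.138 m), the carriage is still (under 4 mm/s), and the fingers are on the grip fin with more than 1 N (all of step 1 and all of step 2 and velocity of joint carriage between -0.004 and 0.004 m/s); the arm keeps its last pose, push and grip.
It fails at once if the carriage is run into the far end stop (value of joint carriage above 0.1475 m).
It fails at once if a peg that was already loaded is pulled out of its pocket (z of any of peg0_mid, peg1_mid in the frame of handle above -0.0005 m).
It fails at once if a bystander is pushed more than 40 mm or the bottle or cup is knocked over (distance of any of glue, tape, screwdriver, cup, tuner, sandblock, offcut from where it was at the start of the episode above 0.04 m or angle between any of glue, cup's own z axis and vertical above 0.6 rad).
It also fails if it takes over 72 s, if anything falls off the work surface, if the arm or the gripper's body presses on something with over 40 N, if the wrist force passes 120 N, or if a joint passes its speed limit or range.

## Working session

There is one attempt and no reset: what is moved stays moved. The work goes in short steps, Python scripts to look and compute and a tool call to move; the robot and the scene stay as the last step left them, time stands still between calls to the robot, and variables do not carry over. Pictures are saved under pics/ and viewed, at most 10 in all, crops included, and the job is handed in when it is done.

Besides the shell and the picture viewer there is one more tool, called after "Request:" as name([rows], argument=value, ...), one row to a line, values as JSON. drive_tool: Moves the arm, as the interface text tells. Its arguments: {"type":"object","properties":{"series":{"type":"array"},"newtons":{"type":"number"}},"required":["series"]}

```bash
mkdir -p pics; cat > h.py <<'E'
import numpy as np, cv2
from rig import env, viewer
def cam(n):
    d=viewer.get_image(n); R=cv2.Rodrigues(np.array(d["rvec"],float))[0]; d["R"]=R; d["t"]=np.array(d["tvec"],float).ravel(); d["K"]=np.array(d["camera_matrix"]); return d
def save(d,f): cv2.imwrite(f,d["img"][:,:,::-1])
def ray(d,u,v,z):
    r=d["R"].T@np.linalg.inv(d["K"])@np.array([u,v,1.]); c=-d["R"].T@d["t"]; return c+r*(z-c[2])/r[2]
def cloud(d):
    v,u=np.mgrid[0:480,0:640]; D=d["depth"]; p=np.stack([u,v,np.ones_like(u)],-1)@np.linalg.inv(d["K"]).T*D[...,None]
    return (p-d["t"])@d["R"]
E
python3 - <<'E'
from h import *
for n in("top","scene"):
    d=cam(n);save(d,f"pics/{n}0.png");np.savez(f"{n}0.npz",**{k:d[k] for k in("img","depth","R","t","K")})
    print(n,-d["R"].T@d["t"],d["R"].round(3).tolist(),d["K"].tolist())
s=env.observe();print(s)
E
```

```text
top [ 0.37614752 -0.01847759  1.33183037] [[-0.024, -1.0, -0.004], [-0.995, 0.024, -0.099], [0.099, 0.001, -0.995]] [[597.9689026755055, 0.0, 322.35668198648335], [0.0, 597.9689026755055, 233.22011580282353], [0.0, 0.0, 1.0]]
scene [ 0.95996691 -0.77710017  0.76612531] [[0.847, 0.532, 0.011], [0.329, -0.508, -0.796], [-0.417, 0.678, -0.606]] [[529.1947974516839, 0.0, 316.05933058528166], [0.0, 529.1947974516839, 242.63833937514357], [0.0, 0.0, 1.0]]
{'time_s': 0.1, 'q': array([ 5.68202331e+01,  2.18368921e+01,  7.43800359e+01, -4.01491329e-04,
        8.38578899e+01, -1.23352110e+01]), 'qvel': array([ 0.06528094, -0.0685209 , -0.16093871,  0.04680414, -0.11863915,
       -0.04232409]), 'joint_efforts': array([ 3.35469609e-03, -4.49220443e+01, -2.31656671e+01, -1.85889289e-04,
        3.67905785e-03, -1.58436507e-05]), 'position': array([0.19555774, 0.51377369, 0.23077795]), 'tool_rot': array([[-9.34549418e-01,  3.55832662e-01, -7.08801411e-04],
       [ 3.55833264e-01,  9.34548814e-01, -1.09672810e-03],
       [ 2.72157838e-04, -1.27716173e-03, -9.99999147e-01]]), 'ft_force': array([-1.14413545,  0.71921401,  0.30603111]), 'wrist_torque': array([-0.00478858,  0.01924868,  0.00312813]), 'gripper_force': 0.0, 'grip_width': 0.08537279238053679}
```

View pics/top0.png

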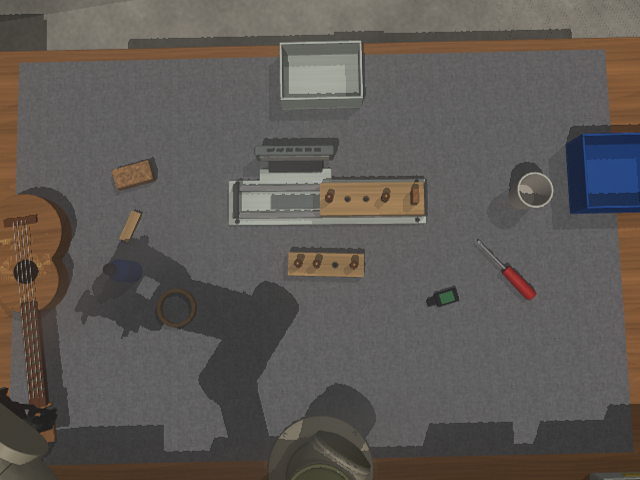

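View pics/scene0.png

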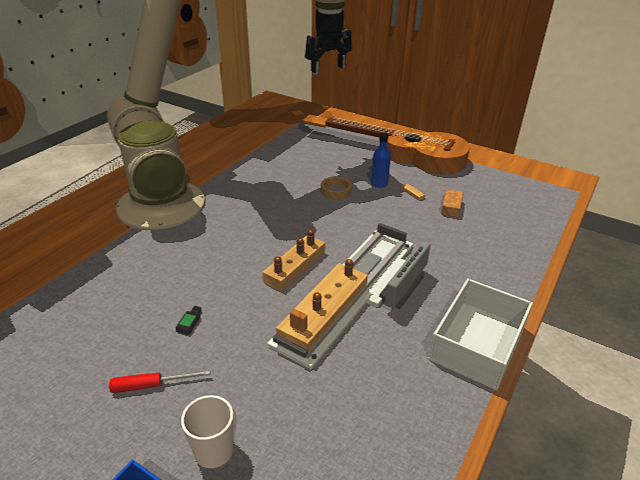

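The top view shows the carriage with its fin at (415,194), pegs at (385,195) and (329,196), and empty pockets at (366,198) and (347,198). The stock pegs are at about (298,263), (316,262) and (354,263), with the empty hole at (335,265). Next I'll get positions from depth.

```bash
python3 - <<'E'
from h import *
d=dict(np.load("top0.npz")); P=cloud(d)
def comps(lo,hi,u0,u1,v0,v1,mn):
    m=((P[...,2]>lo)&(P[...,2]<hi)&(d["depth"]>0)).astype(np.uint8); k=np.zeros_like(m);k[v0:v1,u0:u1]=1
    n,l,s,c=cv2.connectedComponentsWithStats(m*k)
    for i in range(1,n):
        if s[i,4]>=mn:
            q=P[l==i]; print("  n",s[i,4],"px",c[i].round(1),"mean",q.mean(0).round(4),"rect",[np.round(x,4).tolist() if not np.isscalar(x) else round(x,2) for x in cv2.minAreaRect((q[:,:2]*1000).astype(np.float32))])
print("carr top");comps(.046,.058,220,440,160,240,300)
print("carr pegs/fin");comps(.066,.11,318,440,180,240,8)
print("stock top");comps(.024,.036,280,375,240,285,200)
print("stock pegs");comps(.048,.09,280,375,240,285,8)
for u,v,z in((366,198.5,.052),(347,198.5,.052),(335,265,.03)): print(ray(d,u,v,z).round(4))
E
```

```text
carr top
  n 2997 px [370.2 198.8] mean [ 0.5758 -0.1218  0.0524] rect [[576.5283, -125.1704], [224.4059, 71.3642], 89.19]
carr pegs/fin
  n 126 px [414.5 196. ] mean [ 0.5741 -0.2125  0.0861] rect [[575.2319, -213.2542], [13.5647, 33.0191], 87.11]
  n 59 px [328.7 197.1] mean [ 0.5765 -0.0318  0.0847] rect [[577.0948, -31.4646], [15.9703, 14.8805], 0.06]
  n 58 px [385.5 196.6] mean [ 0.5746 -0.1515  0.0848] rect [[575.51, -152.4484], [14.9652, 16.3911], 44.45]
stock top
  n 1514 px [325.7 264.5] mean [ 0.437  -0.0223  0.0305] rect [[437.2145, -21.5619], [164.0862, 50.1743], 88.01]
stock pegs
  n 54 px [297.5 263.1] mean [0.4398 0.0376 0.0633] rect [[439.1955, 37.6107], [14.5568, 15.198], 0.66]
  n 54 px [316.4 263.6] mean [ 0.4378 -0.0025  0.064 ] rect [[438.1459, -2.696], [14.9219, 15.166], 87.28]
  n 55 px [353.7 264.4] mean [ 0.4342 -0.0814  0.0636] rect [[434.1203, -81.1508], [15.1466, 15.1342], 0.68]
[ 0.5766 -0.1128  0.052 ]
[ 0.5776 -0.0717  0.052 ]
[ 0.4355 -0.0424  0.03  ]
```

Request:
drive_tool([
  [[-0.409,-0.397,0.03],71,0.06],
  [[-0.409,-0.397,0.03],71,0.06],
  [[-0.409,-0.397,0.03],71,0.06],
  [[-0.409,-0.397,0.03],71,0.06],
  [[-0.409,-0.397,0.03],71,0.06],
  [[-0.409,-0.397,0.03],71,0.06],
  [[-0.409,-0.397,0.03],71,0.06],
  [[-0.409,-0.397,0.03],71,0.06],
  [[-0.409,-0.397,0.03],71,0.06],
  [[-0.409,-0.397,0.03],71,0.06],
  [[-0.409,-0.397,0.03],71,0.06],
  [[-0.409,-0.397,0.03],71,0.06],
  [[-0.409,-0.397,0.03],71,0.06],
  [[-0.409,-0.397,0.03],71,0.06],
  [[-0.409,-0.397,0.03],71,0.06],
  [[-0.409,-0.397,0.03],71,0.06],
])

```text
time_s: 1.7
position: [0.4362, -0.0015, 0.2015]
tool_rot: [[0.031, 1.0, 0.0], [1.0, -0.031, 0.0], [0.0, 0.0, -1.0]]
ft_force: [0.3, -0.1, 0.9]
grip_width: 0.0601
gripper_force: 0.0
```

```bash
python3 - <<'E'
from h import *
d=cam("wrist");save(d,"pics/w1.png");s=env.observe();print(s["position"],s["tool_rot"].round(4).tolist(),s["q"].round(1),s["ft_force"])
np.savez("w1.npz",**{k:d[k] for k in("img","depth","R","t","K")});print(-d["R"].T@d["t"],d["R"].round(3).tolist())
E
```

```text
[ 0.43633237 -0.00161659  0.20149091] [[0.0306, 0.9995, 0.0002], [0.9995, -0.0306, -0.0], [-0.0, 0.0002, -1.0]] [-15.8  12.   94.1   0.   73.9 -14.1] [ 0.293346   -0.31021936  0.07615109]
[0.43874193 0.06670489 0.34420452] [[1.0, -0.03, 0.001], [-0.029, -0.962, 0.273], [-0.007, -0.273, -0.962]]
```

View pics/w1.png

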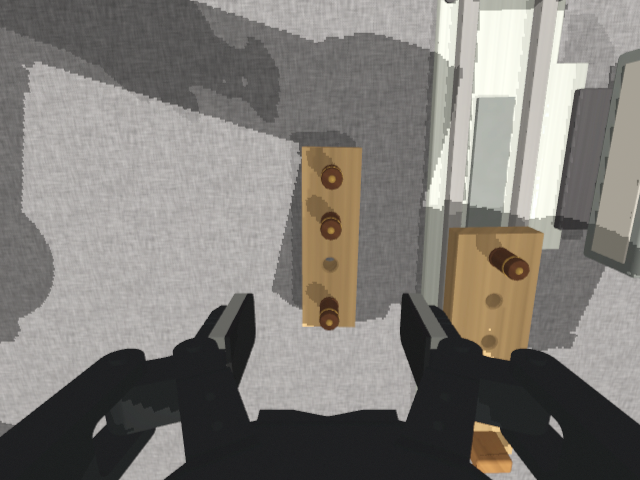

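The wrist view shows stock peg tops at (332,179), (331,229) and (329,321), the empty hole at (330,264), the carriage's loaded peg at (516,269), and empty pockets at (493,300) and (489,342).

```bash
python3 - <<'E'
from h import *
d=dict(np.load("w1.npz"))
for u,v,z in((332,179,.064),(331,229,.064),(329,321,.064),(330,264,.03),(516,269,.086),(493.5,300,.052),(489,342,.052)): print(ray(d,u,v,z).round(4))
P=cloud(d)
for z0,z1,u0,u1,v0,v1 in((.055,.075,290,370,150,400),(.07,.1,480,540,235,300)):
    m=(P[...,2]>z0)&(P[...,2]<z1)&(d["depth"]>0);k=np.zeros_like(m);k[v0:v1,u0:u1]=1
    n,l,s,c=cv2.connectedComponentsWithStats((m&k).astype(np.uint8))
    for i in range(1,n):
        if s[i,4]>40:print(s[i,4],c[i],P[l==i].mean(0).round(4),np.percentile(P[l==i][:,2],[50,95]))
E
```

```text
[0.4417 0.0375 0.064 ]
[ 0.4399 -0.0014  0.064 ]
[ 0.436  -0.0812  0.064 ]
[ 0.4382 -0.0421  0.03  ]
[ 0.5771 -0.031   0.086 ]
[ 0.5789 -0.0718  0.052 ]
[ 0.5787 -0.1128  0.052 ]
412 [331.51213592 177.98786408] [0.4414 0.0382 0.0636] [0.06401817 0.06569729]
389 [330.50385604 228.58611825] [ 0.4395 -0.0012  0.0634] [0.06402831 0.06576843]
362 [328.80110497 319.29834254] [ 0.4359 -0.0801  0.0629] [0.06398728 0.0656186 ]
603 [513.5986733 267.1641791] [ 0.5766 -0.0305  0.0831] [0.08564149 0.08765237]
```

Request:
drive_tool([
  [[0,0.003,0.04],0,0.05],
  [[0,0.003,0.085],0,0.05],
  [[0,0.003,0.12],0,0.05],
  [[0,0.003,0.15],0,0.05],
  [[0,0.003,0.164],0,0.05],
  [[0,0.003,0.164],0,0.05],
  [[0,0.003,0.164],0,0.0],
  [[0,0.003,0.164],0,0.0],
  [[0,0.003,0.164],0,0.0],
  [[0,0.003,0.164],0,0.0],
  [[0,0.003,0.164],0,0.0],
  [[0,0.003,0.164],0,0.0],
], newtons=30)

```text
time_s: 2.95
position: [0.4402, -0.0027, 0.0384]
tool_rot: [[0.032, 0.999, 0.002], [0.999, -0.032, -0.0], [-0.0, 0.002, -1.0]]
ft_force: [-0.6, 1.1, 8.8]
grip_width: 0.0158
gripper_force: 29.3
```

Request:
drive_tool([
  [[0,0,-0.03],0,0.0],
  [[0,0,-0.07],0,0.0],
  [[0,0,-0.1],0,0.0],
  [[0,0.05,-0.11],0,0.0],
  [[-0.03,0.1,-0.11],0,0.0],
  [[-0.065,0.136,-0.11],0,0.0],
  [[-0.065,0.136,-0.11],0,0.0],
  [[-0.065,0.136,-0.11],0,0.0],
  [[-0.065,0.136,-0.11],0,0.0],
])

```text
time_s: 3.85
position: [0.5726, -0.0713, 0.1473]
tool_rot: [[0.032, 0.999, -0.001], [0.999, -0.032, 0.0], [0.0, -0.001, -1.0]]
ft_force: [-0.5, -0.6, 0.5]
grip_width: 0.0162
gripper_force: 29.5
```

```bash
python3 - <<'E'
from h import *
d=cam("wrist");save(d,"pics/w2.png");s=env.observe();print(s["position"],s["tool_rot"].round(4).tolist(),s["grip_width"],s["ft_force"])
np.savez("w2.npz",**{k:d[k] for k in("img","depth","R","t","K")})
E
```

```text
[ 0.57249611 -0.07101695  0.14754793] [[0.0315, 0.9995, -0.0006], [0.9995, -0.0315, 0.0004], [0.0003, -0.0006, -1.0]] 0.015996081767975862 [ 0.14381239 -0.44911789 -1.11912085]
```

View pics/w2.png

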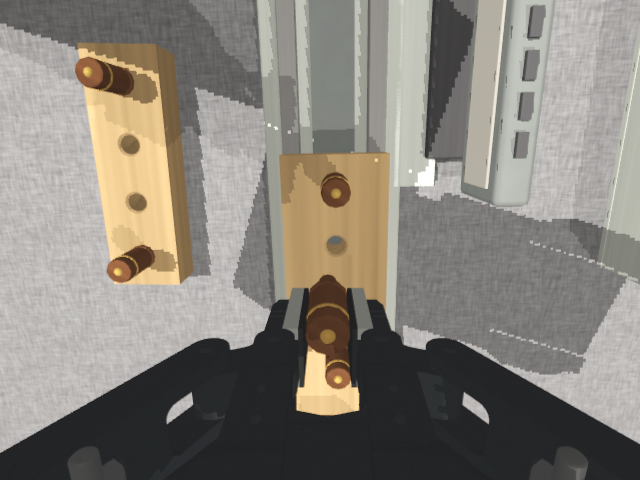

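The peg is held upright, with its head top at (328,337) and tip near (327,278). Pocket 3 is at (336,245) and the loaded peg's top at (336,193).

```bash
python3 - <<'E'
from h import *
d=dict(np.load("w2.npz"))
for n,u,v,z in(("head",328,337,.173),("tip",327.5,278,.117),("hole",336,245,.052),("peg3",336,193,.086),("stC",119,272,.064)): print(n,ray(d,u,v,z).round(4))
c=d["img"][225:265,310:362].copy();g=cv2.cvtColor(c,cv2.COLOR_RGB2GRAY)
n,l,s,ce=cv2.connectedComponentsWithStats((g<np.median(g)*.8).astype(np.uint8))
for i in range(1,n):
    if s[i,4]>80:
        print(s[i],ce[i]+[310,225],ray(d,*(ce[i]+[310,225]),.052))
E
```

```text
head [ 0.5734 -0.0712  0.173 ]
tip [ 0.5733 -0.0704  0.117 ]
hole [ 0.579  -0.0721  0.052 ]
peg3 [ 0.5793 -0.0321  0.086 ]
stC [ 0.4363 -0.0825  0.064 ]
[ 16  11  21  19 288] [335.86458333 244.73958333] [ 0.57893551 -0.07188326  0.052     ]
```

Request:
drive_tool([
  [[-0.001,0.006,0.02],0,0.0],
  [[-0.001,0.006,0.045],0,0.0],
  [[-0.001,0.006,0.06],0,0.0],
  [[-0.001,0.006,0.068],0,0.0],
  [[-0.001,0.006,0.075],0,0.0],
  [[-0.001,0.006,0.082],0,0.0],
  [[-0.001,0.006,0.086],0,0.0],
  [[-0.001,0.006,0.087],0,0.0],
  [[-0.001,0.006,0.087],0,0.0],
])

```text
time_s: 4.8
position: [0.5796, -0.0732, 0.0606]
tool_rot: [[0.032, 0.999, 0.0], [0.999, -0.032, -0.0], [-0.0, 0.001, -1.0]]
ft_force: [0.9, -0.4, 0.3]
grip_width: 0.016
gripper_force: 29.5
```

Request:
drive_tool([
  [[0,0,0],0,0.05],
  [[0,0,0],0,0.05],
  [[0,0,0],0,0.05],
  [[0,0,-0.03],0,0.05],
  [[0,0,-0.07],0,0.05],
  [[0,-0.045,-0.075],0,0.05],
  [[-0.005,-0.095,-0.075],0,0.05],
  [[-0.013,-0.143,-0.075],0,0.05],
  [[-0.013,-0.143,-0.06],0,0.05],
  [[-0.013,-0.143,-0.06],0,0.05],
  [[-0.013,-0.143,-0.06],0,0.05],
])

```text
time_s: 5.9
position: [0.4368, -0.0818, 0.1207]
tool_rot: [[0.032, 0.999, 0.001], [0.999, -0.032, -0.0], [-0.0, 0.001, -1.0]]
ft_force: [0.3, -0.5, -1.4]
grip_width: 0.0499
gripper_force: 0.0
```

```bash
python3 - <<'E'
from h import *
d=cam("wrist");save(d,"pics/w3.png");s=env.observe();print(s["position"],s["tool_rot"].round(4).tolist(),s["grip_width"],s["ft_force"])
np.savez("w3.npz",**{k:d[k] for k in("img","depth","R","t","K")})
E
```

```text
[ 0.43708266 -0.08182263  0.12073459] [[0.0319, 0.9995, 0.0009], [0.9995, -0.0319, -0.0004], [-0.0004, 0.0009, -1.0]] 0.049835446165456 [-0.17969894 -0.1045408  -0.28696827]
```

View pics/w3.png

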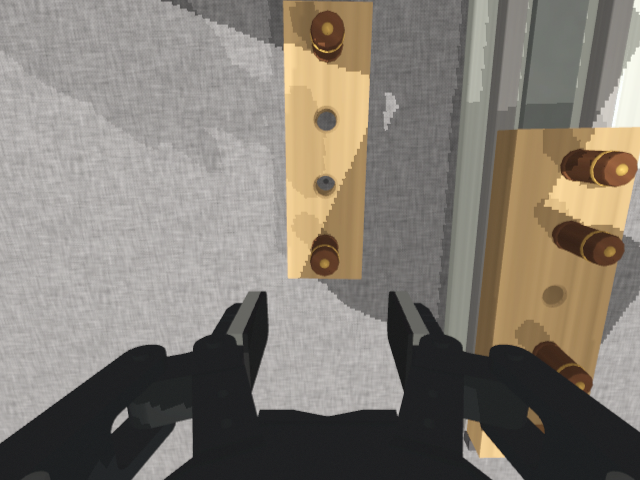

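The first peg stands in pocket 3, with its top at (605,251), level with its neighbours. The spare at (324,264) is ahead between the pads.

Request:
drive_tool([
  [[0,-0.001,0.035],0,0.05],
  [[0,-0.001,0.07],0,0.05],
  [[0,-0.001,0.083],0,0.05],
  [[0,-0.001,0.083],0,0.05],
  [[0,-0.001,0.083],0,0.0],
  [[0,-0.001,0.083],0,0.0],
  [[0,-0.001,0.083],0,0.0],
  [[0,-0.001,0.083],0,0.0],
  [[0,-0.001,0.083],0,0.0],
  [[0,-0.001,0.04],0,0.0],
  [[0,-0.001,0.0],0,0.0],
  [[0,0.04,-0.025],0,0.0],
  [[-0.01,0.085,-0.025],0,0.0],
  [[-0.025,0.125,-0.025],0,0.0],
  [[-0.027,0.142,-0.025],0,0.0],
  [[-0.027,0.142,-0.025],0,0.0],
  [[-0.027,0.142,-0.025],0,0.0],
  [[-0.027,0.142,-0.025],0,0.0],
])

```text
time_s: 7.75
position: [0.5761, -0.1127, 0.1456]
tool_rot: [[0.032, 0.999, -0.001], [0.999, -0.032, 0.0], [0.0, -0.001, -1.0]]
ft_force: [-0.3, -1.6, 0.1]
grip_width: 0.0156
gripper_force: 29.5
```

```bash
python3 - <<'E'
from h import *
d=cam("wrist");save(d,"pics/w4.png");s=env.observe();print(s["position"],s["tool_rot"].round(4).tolist(),s["grip_width"],s["ft_force"])
np.savez("w4.npz",**{k:d[k] for k in("img","depth","R","t","K")})
E
```

```text
[ 0.57624987 -0.1127991   0.14567188] [[0.0321, 0.9995, -0.0003], [0.9995, -0.0321, 0.0001], [0.0001, -0.0003, -1.0]] 0.016447759920598663 [ 0.62852424  0.07457603 -0.05879593]
```

View pics/w4.png

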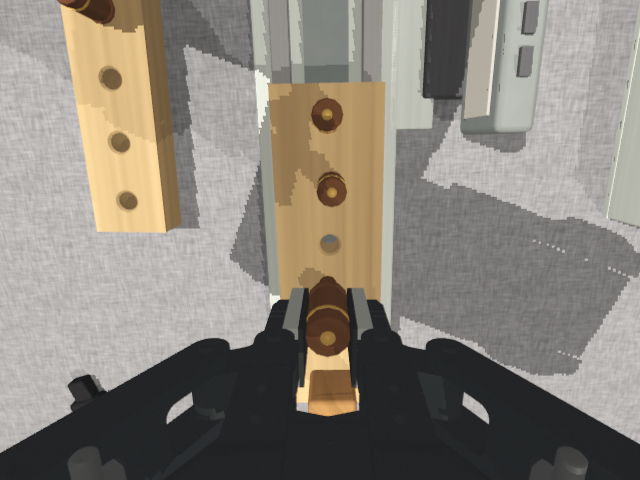

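The second peg is held with its head top at (328,339) and tip at (327,279). Pocket 2 is at (330,243).

```bash
python3 - <<'E'
from h import *
d=dict(np.load("w4.npz"))
for n,u,v,z in(("head",328,339,.171),("tip",327.5,279,.115),("hole",330,243.5,.052),("peg2",332,192,.086),("peg3",326.5,115,.086)): print(n,ray(d,u,v,z).round(4))
E
```

```text
head [ 0.5769 -0.1135  0.171 ]
tip [ 0.5768 -0.1125  0.115 ]
hole [ 0.5786 -0.1119  0.052 ]
peg2 [ 0.5806 -0.0727  0.086 ]
peg3 [ 0.5789 -0.0325  0.086 ]
```

Request:
drive_tool([
  [[0.001,0.002,0.02],0,0.0],
  [[0.001,0.002,0.045],0,0.0],
  [[0.001,0.002,0.058],0,0.0],
  [[0.001,0.002,0.066],0,0.0],
  [[0.001,0.002,0.073],0,0.0],
  [[0.001,0.002,0.08],0,0.0],
  [[0.001,0.002,0.084],0,0.0],
  [[0.001,0.002,0.085],0,0.0],
  [[0.001,0.002,0.085],0,0.0],
  [[0.001,0.002,0.085],0,0.05],
  [[0.001,0.002,0.085],0,0.05],
  [[0.001,0.002,0.085],0,0.05],
  [[0.001,0.002,0.05],0,0.05],
  [[0.001,0.002,0.01],0,0.05],
  [[-0.03,0.002,0],0,0.05],
  [[-0.03,0.002,0],0,0.05],
  [[-0.03,0.002,0],0,0.05],
])

```text
time_s: 9.5
position: [0.578, -0.1434, 0.1451]
tool_rot: [[0.033, 0.999, -0.0], [0.999, -0.033, 0.0], [0.0, -0.0, -1.0]]
ft_force: [-0.4, 0.4, 0.0]
grip_width: 0.0499
gripper_force: 0.0
```

```bash
python3 - <<'E'
from h import *
d=cam("wrist");save(d,"pics/w5.png");s=env.observe();print(s["position"],s["tool_rot"].round(4).tolist(),s["q"].round(1),s["grip_width"],s["ft_force"])
np.savez("w5.npz",**{k:d[k] for k in("img","depth","R","t","K")})
P=cloud(d); m=(P[...,2]>.068)&(P[...,2]<.11)&(d["depth"]>0)&(abs(P[...,0]-.577)<.03)&(P[...,1]>-.25)&(P[...,1]<0)
n,l,s,c=cv2.connectedComponentsWithStats(m.astype(np.uint8))
for i in range(1,n):
    if s[i,4]>40:print(s[i,4],c[i].round(),P[l==i].mean(0).round(4),np.percentile(P[l==i][:,2],[50,75,95]).round(4))
E
```

```text
[ 0.57784921 -0.14284969  0.14470242] [[0.0325, 0.9995, -0.0011], [0.9995, -0.0325, 0.0007], [0.0007, -0.0011, -1.0]] [-25.3  30.4  74.7   0.   74.9 -23.4] 0.049937675450105336 [ 0.25029026 -0.19334653 -0.78955857]
1119 [321.  53.] [ 0.579  -0.0335  0.0847] [0.0859 0.0865 0.0875]
841 [326. 135.] [ 0.5804 -0.0729  0.0857] [0.086  0.0866 0.0877]
785 [328. 206.] [ 0.5799 -0.1114  0.085 ] [0.086  0.0866 0.0876]
806 [326. 271.] [ 0.5776 -0.1499  0.0836] [0.0857 0.0864 0.0874]
1746 [328. 361.] [ 0.5768 -0.2106  0.084 ] [0.0875 0.0891 0.0899]
```

View pics/w5.png

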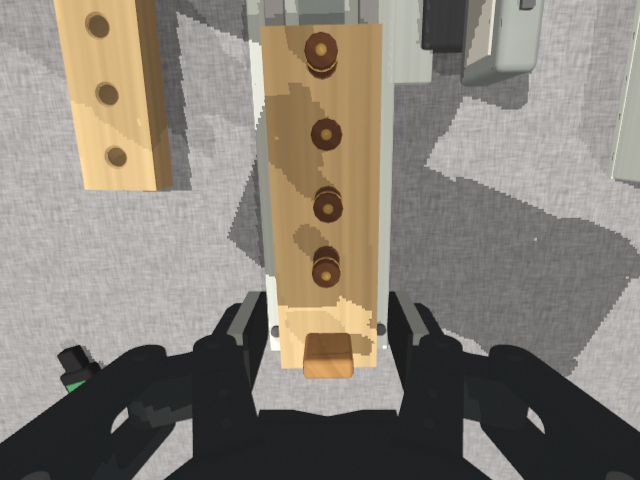

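All four pockets now hold pegs, and every top sits at z≈0.086. The fin is at (328,355). Next I'll turn and grip it.

Request:
drive_tool([
  [[-0.035,0,0],8,0.05],
  [[-0.0695,0,0],16,0.05],
  [[-0.0695,0,0],24,0.05],
  [[-0.0695,0,0],32,0.05],
  [[-0.0695,0,0],40,0.05],
  [[-0.0695,0,0],48,0.05],
  [[-0.0695,0,0],56,0.05],
  [[-0.0695,0,0],64,0.05],
  [[-0.0695,0,0],72,0.05],
  [[-0.0695,0,0],80,0.05],
  [[-0.0695,0,0],88,0.05],
  [[-0.0695,0,0],89,0.05],
  [[-0.0695,0,0],89,0.05],
  [[-0.0695,0,0.04],89,0.05],
  [[-0.0695,0,0.075],89,0.05],
  [[-0.0695,0,0.085],89,0.05],
  [[-0.0695,0,0.085],89,0.05],
  [[-0.0695,0,0.085],89,0.05],
])

```text
time_s: 11.35
position: [0.5768, -0.213, 0.0618]
tool_rot: [[1.0, -0.014, 0.002], [-0.014, -1.0, -0.001], [0.002, 0.001, -1.0]]
ft_force: [0.4, -0.4, 0.5]
grip_width: 0.0501
gripper_force: 0.0
```

Request:
drive_tool([
  [[0,0,0],0,0.0],
  [[0,0,0],0,0.0],
  [[0,0,0],0,0.0],
  [[0,0,0],0,0.0],
  [[0,0,0],0,0.0],
  [[0,0,0],0,0.0],
  [[0,0,0],0,0.0],
], newtons=25)

```text
time_s: 12.05
position: [0.5764, -0.2131, 0.0615]
tool_rot: [[1.0, -0.015, 0.002], [-0.015, -1.0, -0.001], [0.002, 0.001, -1.0]]
ft_force: [-1.6, -0.6, 5.7]
grip_width: 0.0136
gripper_force: 29.2
```

Request:
drive_tool([
  [[0,-0.004,0],0,0.0],
  [[0,-0.009,0],0,0.0],
  [[0,-0.014,0],0,0.0],
  [[0,-0.019,0],0,0.0],
  [[0,-0.024,0],0,0.0],
  [[0,-0.029,0],0,0.0],
  [[0,-0.034,0],0,0.0],
  [[0,-0.039,0],0,0.0],
  [[0,-0.044,0],0,0.0],
  [[0,-0.049,0],0,0.0],
  [[0,-0.054,0],0,0.0],
  [[0,-0.058,0],0,0.0],
  [[0,-0.06,0],0,0.0],
  [[0,-0.062,0],0,0.0],
  [[0,-0.064,0],0,0.0],
])

```text
time_s: 13.55
position: [0.5772, -0.1497, 0.0615]
tool_rot: [[1.0, -0.015, 0.002], [-0.015, -1.0, -0.002], [0.002, 0.002, -1.0]]
ft_force: [-2.5, -4.6, 6.3]
grip_width: 0.0135
gripper_force: 29.2
```

Request:
drive_tool([
  [[0,-0.001,0],0,0.0],
  [[0,-0.002,0],0,0.0],
])

```text
time_s: 13.75
position: [0.5773, -0.1477, 0.0615]
tool_rot: [[1.0, -0.015, 0.002], [-0.015, -1.0, -0.002], [0.002, 0.002, -1.0]]
ft_force: [-2.4, -2.7, 6.1]
grip_width: 0.0137
gripper_force: 29.1
```

Request:
drive_tool([
  [[0,-0.001,0],0,0.0],
  [[0,-0.002,0],0,0.0],
])

```text
time_s: 13.95
position: [0.5773, -0.1457, 0.0615]
tool_rot: [[1.0, -0.015, 0.001], [-0.015, -1.0, -0.002], [0.002, 0.002, -1.0]]
ft_force: [-2.8, -4.4, 6.5]
grip_width: 0.0136
gripper_force: 29.1
```

Request:
drive_tool([
  [[0,-0.001,0],0,0.0],
  [[0,-0.002,0],0,0.0],
])

```text
time_s: 14.15
position: [0.5773, -0.1437, 0.0615]
tool_rot: [[1.0, -0.015, 0.002], [-0.015, -1.0, -0.002], [0.002, 0.002, -1.0]]
ft_force: [-2.0, -4.7, 6.2]
grip_width: 0.0137
gripper_force: 29.2
```

Request:
drive_tool([
  [[0,-0.001,0],0,0.0],
  [[0,-0.002,0],0,0.0],
])

```text
time_s: 14.35
position: [0.5773, -0.1417, 0.0615]
tool_rot: [[1.0, -0.015, 0.002], [-0.015, -1.0, -0.002], [0.002, 0.002, -1.0]]
ft_force: [-3.4, -3.9, 6.7]
grip_width: 0.0136
gripper_force: 29.2
```

Request:
drive_tool([
  [[0,-0.001,0],0,0.0],
  [[0,-0.002,0],0,0.0],
])

```text
time_s: 14.55
position: [0.5774, -0.1396, 0.0615]
tool_rot: [[1.0, -0.015, 0.002], [-0.015, -1.0, -0.002], [0.002, 0.002, -1.0]]
ft_force: [-1.5, -4.5, 5.8]
grip_width: 0.0136
gripper_force: 29.2
```

Request:
drive_tool([
  [[0,-0.001,0],0,0.0],
  [[0,-0.002,0],0,0.0],
])

```text
time_s: 14.75
position: [0.5774, -0.1372, 0.0615]
tool_rot: [[1.0, -0.015, 0.001], [-0.015, -1.0, -0.001], [0.001, 0.001, -1.0]]
ft_force: [-3.3, -1.2, 6.4]
grip_width: 0.0135
gripper_force: 29.3
```

Request:
drive_tool([
  [[0,-0.001,0],0,0.0],
  [[0,-0.002,0],0,0.0],
])

```text
time_s: 14.95
position: [0.5774, -0.135, 0.0615]
tool_rot: [[1.0, -0.015, 0.001], [-0.015, -1.0, -0.001], [0.001, 0.001, -1.0]]
ft_force: [-2.6, -1.0, 6.3]
grip_width: 0.0133
gripper_force: 29.2
```

Request:
drive_tool([
  [[0,-0.001,0],0,0.0],
  [[0,-0.002,0],0,0.0],
])

```text
time_s: 15.15
position: [0.5774, -0.1331, 0.0615]
tool_rot: [[1.0, -0.015, 0.001], [-0.015, -1.0, -0.001], [0.001, 0.001, -1.0]]
ft_force: [-2.4, -2.0, 5.9]
grip_width: 0.0133
gripper_force: 29.3
```

Request:
drive_tool([
  [[0,-0.0005,0],0,0.0],
  [[0,-0.001,0],0,0.0],
])

```text
time_s: 15.35
position: [0.5775, -0.1322, 0.0615]
tool_rot: [[1.0, -0.015, 0.001], [-0.015, -1.0, -0.001], [0.001, 0.001, -1.0]]
ft_force: [-1.7, -1.9, 6.7]
grip_width: 0.0136
gripper_force: 29.2
```

Request:
drive_tool([
  [[0,-0.0005,0],0,0.0],
  [[0,-0.001,0],0,0.0],
])

```text
time_s: 15.55
position: [0.5775, -0.1316, 0.0615]
tool_rot: [[1.0, -0.015, 0.001], [-0.015, -1.0, -0.002], [0.001, 0.002, -1.0]]
ft_force: [-2.9, -3.7, 6.7]
grip_width: 0.0139
gripper_force: 29.2
```

Request:
drive_tool([
  [[0,-0.0005,0],0,0.0],
  [[0,-0.001,0],0,0.0],
])

```text
time_s: 15.75
position: [0.5775, -0.1311, 0.0615]
tool_rot: [[1.0, -0.015, 0.001], [-0.015, -1.0, -0.003], [0.002, 0.003, -1.0]]
ft_force: [-3.4, -6.8, 5.8]
grip_width: 0.0138
gripper_force: 29.1
```

Request:
drive_tool([
  [[0,0.001,0],0,0.0],
  [[0,0.001,0],0,0.0],
])

```text
time_s: 15.95
position: [0.5775, -0.1314, 0.0615]
tool_rot: [[1.0, -0.015, 0.001], [-0.015, -1.0, -0.001], [0.001, 0.001, -1.0]]
ft_force: [-2.2, -1.6, 6.8]
grip_width: 0.0134
gripper_force: 29.3
```

Request:
drive_tool([
  [[0,0.001,0],0,0.0],
  [[0,0.001,0],0,0.0],
])

```text
time_s: 16.15
position: [0.5775, -0.132, 0.0615]
tool_rot: [[1.0, -0.015, 0.001], [-0.015, -1.0, -0.001], [0.001, 0.001, -1.0]]
ft_force: [-3.0, -0.4, 7.5]
grip_width: 0.0134
gripper_force: 29.3
```

Request:
drive_tool([
  [[0,0.001,0],0,0.0],
  [[0,0.001,0],0,0.0],
])

```text
time_s: 16.35
position: [0.5774, -0.1328, 0.0614]
tool_rot: [[1.0, -0.015, 0.001], [-0.015, -1.0, -0.0], [0.001, 0.0, -1.0]]
ft_force: [-2.1, 0.3, 7.4]
grip_width: 0.0136
gripper_force: 29.3
```

Request:
drive_tool([
  [[0,0.001,0],0,0.0],
  [[0,0.001,0],0,0.0],
])

```text
time_s: 16.55
position: [0.5775, -0.1337, 0.0615]
tool_rot: [[1.0, -0.015, 0.001], [-0.015, -1.0, -0.0], [0.001, 0.0, -1.0]]
ft_force: [-1.4, 0.6, 7.9]
grip_width: 0.0136
gripper_force: 29.3
```

Request:
drive_tool([
  [[0,0.001,0],0,0.0],
  [[0,0.001,0],0,0.0],
])

```text
time_s: 16.75
position: [0.5774, -0.1347, 0.0615]
tool_rot: [[1.0, -0.014, 0.001], [-0.014, -1.0, -0.001], [0.001, 0.001, -1.0]]
ft_force: [-1.8, 0.4, 7.5]
grip_width: 0.0136
gripper_force: 29.3
```

Request:
drive_tool([
  [[0,0.001,0],0,0.0],
  [[0,0.001,0],0,0.0],
])

```text
time_s: 16.95
position: [0.5774, -0.1355, 0.0615]
tool_rot: [[1.0, -0.014, 0.001], [-0.014, -1.0, -0.0], [0.001, 0.0, -1.0]]
ft_force: [-1.2, 2.2, 8.2]
grip_width: 0.0133
gripper_force: 29.3
```

Request:
drive_tool([
  [[0,0.001,0],0,0.0],
  [[0,0.001,0],0,0.0],
])

```text
time_s: 17.15
position: [0.5774, -0.136, 0.0615]
tool_rot: [[1.0, -0.014, 0.001], [-0.014, -1.0, 0.001], [0.001, -0.001, -1.0]]
ft_force: [-0.5, 4.3, 8.0]
grip_width: 0.0136
gripper_force: 29.4
```

The carriage meets resistance on both sides, with the front wall at y≈-0.132 and the rear wall at about -0.1352. I'll centre it between them and hold there.

Request:
drive_tool([
  [[0,-0.001,0],0,0.0],
  [[0,-0.002,0],0,0.0],
  [[0,-0.0027,0],0,0.0],
  [[0,-0.0027,0],0,0.0],
  [[0,-0.0027,0],0,0.0],
  [[0,-0.0027,0],0,0.0],
  [[0,-0.0027,0],0,0.0],
  [[0,-0.0027,0],0,0.0],
])

```text
time_s: 17.95
position: [0.5774, -0.1343, 0.0615]
tool_rot: [[1.0, -0.015, 0.001], [-0.015, -1.0, -0.001], [0.001, 0.001, -1.0]]
ft_force: [-2.1, -0.7, 7.5]
grip_width: 0.0132
gripper_force: 29.3
```

```bash
python3 - <<'E'
from h import *
d=cam("top");s=env.observe();print(s["position"],s["grip_width"],s["gripper_force"],s["ft_force"],s["time_s"])
save(d,"pics/t2.png");im=d["img"][150:250,220:440][:,:,::-1];cv2.imwrite("pics/t2c.png",cv2.resize(im,None,fx=3.5,fy=3.5))
E
```

```text
[ 0.57744169 -0.13428811  0.06148084] 0.013851845100338024 29.294455647468567 [-2.02301149 -0.64262819  6.91969766] 18.0
```

View pics/t2c.png

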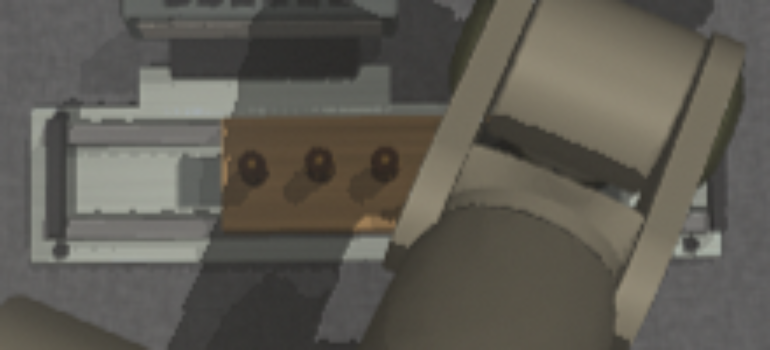

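The crop shows the carriage moved along, with pegs upright at (252,167), (319,165) and (385,163). The fourth peg is hidden under the arm.

```bash
python3 -c "
from rig import env
print(env.close_job())"
```

```text
the job is handed in; nothing more can be done
None
```

I put spare pegs in both empty pockets, slid the carriage to about 79 mm of travel where I felt the notch resist on both sides, and handed the job in still gripping the fin; no verdict came back.

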